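# Gather the check weights in the corner of a carrying tote

### The job

Take the small white tote by its carrying bar, gently (squeeze it with no more than about 20 N), lift it clear of the bench and tilt it so that all four loose steel check weights slide together into its cut-off corner, without touching the weights. Finish while still holding the tote in the air, tilted down towards that corner and steady, with the weights resting there to be counted. Leave the glassware and the bottle beside it alone.

Things in the scene. Friction and masses are not known exactly. Their poses are not given: they have to be found in the camera images.
- tote: Open white plastic tote, 200 mm long (its x) by 140 mm wide (its y), walls 42 mm high, walls and floor 4 mm thick. Origin: centre of the underside; z up. The corner at +x, +y is cut off at 45 degrees, 30 mm along each side; the other three are square. About 0.2 kg (varies). Stands at any yaw.
- grip (a point): Middle of the carrying bar, 88 mm above the tote's underside, over its centre; axes as the tote's. Here a flat-sided black rubber sleeve, 90 mm long (x), 16 mm wide (y), 20 mm tall, wraps the white bar, which runs along x to a 14 mm wide post at each end wall; free air beside and under it. An 18 N grip carries it without slipping.
- cut_corner (a point): Middle of the cut-off corner, on the inner floor where it meets the slanting wall: 82 mm in +x, 52 mm in +y, 4 mm in z from the tote's origin; axes as the tote's.
- weight0: One of four equal loose steel check weights lying flat in the tote, a disc of 20 mm diameter and 10 mm height, about 24 g. Origin: centre of the underside. They slide on the smooth floor once it leans more than about 11 degrees; 25 to 30 degrees, evenly down its +x and +y sides, towards the cut-off corner gathers them, in a second or two.
- weight1: One of four equal loose steel check weights lying flat in the tote, a disc of 20 mm diameter and 10 mm height, about 24 g. Origin: centre of the underside. They slide on the smooth floor once it leans more than about 11 degrees; 25 to 30 degrees, evenly down its +x and +y sides, towards the cut-off corner gathers them, in a second or two.
- weight2: One of four equal loose steel check weights lying flat in the tote, a disc of 20 mm diameter and 10 mm height, about 24 g. Origin: centre of the underside. They slide on the smooth floor once it leans more than about 11 degrees; 25 to 30 degrees, evenly down its +x and +y sides, towards the cut-off corner gathers them, in a second or two.
- weight3: One of four equal loose steel check weights lying flat in the tote, a disc of 20 mm diameter and 10 mm height, about 24 g. Origin: centre of the underside. They slide on the smooth floor once it leans more than about 11 degrees; 25 to 30 degrees, evenly down its +x and +y sides, towards the cut-off corner gathers them, in a second or two.
- flask: Bystander: glass volumetric flask, 70 mm diameter bulb, thin neck, 145 mm tall, standing. Origin: centre of its underside.
- beaker: Bystander: glass beaker, 68 mm diameter, 85 mm tall, standing. Origin: centre of its underside.
- reagent: Bystander: brown glass jar with white cap, 60 mm diameter, 110 mm tall, standing. Origin: centre of its underside.

How it is judged:
By the outcome, as a careful person would: the job done as asked, in the order asked, and still so for the second after the job is handed in, while the arm keeps its last pose, push and grip.
It also fails if it takes over 38 s, if anything falls off the work surface, if the arm or the gripper's body presses on something with over 40 N, if the wrist force passes 120 N, or if a joint passes its speed limit or range.

### The arm

A 6-joint arm with a two-finger parallel gripper is mounted at the origin on the work surface. World frame = base frame: x ahead of the robot, y to its left, z up, the work surface at z = 0. Lengths are in mm, angles in rad, forces in N, time in s.
With the tool pointing down it reaches from about 275 to 750 mm from the base axis. Payload 10.2 kg.
Tool frame: the origin (TCP) lies midway between the tips of the shut fingers; the grasp point (between the pads) lies grasp_offset behind it (grasp_offset is the distance from the TCP to the grasp point, in mm); x points along the fingers, z is the direction in which the jaws open and shut, and the axes are right-handed (so a half turn about x gives the same grasp; the last joint's range is limited). The gripper opens to 85 mm and grips with 20 to 120 N. Pads are 22 mm wide; open, the fingers measure 114 mm over their backs; the gripper's body (76 mm by 85 mm) begins 54 mm behind the grasp point. The pads swing forward as they close: fully open they stand 13 mm farther back than shut.
Start: joints at [1.054, 0.313, 1.498, -0, 1.331, -0.223], TCP at [152.048, 502.506, 231.294] pointing down, gripper open.
Joint ranges: [-2.94, 2.94], [-0.97, 2.17], [0.19, 2.56], [-1.23, 4.37], [0.02, 3.11], [-2.88, 2.88]. Speed limits (rad/s): [2.39, 2.39, 3.01, 3.14, 3.14, 3.14].

### API

Orientations are given as a unit quaternion [w, x, y, z].
In Python, from rig import sense, capture, calibration, finish_job, grasp_offset gives the robot as it stands.
- The arm moves only by the shell command python3 -m jog 'ROWS' [FORCE]. ROWS is JSON, a list of rows, each an object with "linear": the shift along the tool's x, y, z scaled (see below), a list of three; "rotation": the turn, a rotation vector about the tool's x, y, z scaled (see below), a list of three; "grip": the finger opening in mm, from 0 to 85.4. A call has 1 to 20 rows; each row is the pose to reach, as a shift and turn from the pose measured when the call began, along the tool's axes at that moment; what a row does not reach only later rows make up. The controller multiplies each number of a shift by 0.3 m and each number of a turn by 0.5 rad. A row lasts 1/12 s, in which the tool goes at most 41.7 mm and 7.16 degrees, less where a joint would pass 70% of its speed; a pose out of reach is approached as far as the arm can. A call with a number of a shift or a turn outside -1 to 1 is refused whole. A call with a gripper value outside its range is refused whole. The fingers move at their own pace and stop on an object; FORCE is the grip in N (left out, the last holds). Time passes only in rows, so rows that repeat a pose let the fingers close. It gives the time, the measured TCP pose, the force and the opening at its end, in the units of the state.
- sense(): the state, without advancing time (a new reading comes with each control period).
- capture(name): name is "scene" or "top" or "wrist"; returns (picture, depth): 384x512x3 uint8, red, green, blue; 384x512 float32, mm along the optical axis (not along the pixel's ray), 0 where there is no reading.
- calibration(name): a dict with "intrinsics" (3x3 intrinsics, pixels), "world_from_camera" (4x4, takes a point from camera to world coordinates). Camera axes: x right, y up, looking along -z (the intrinsics and any distortion apply to the point x, -y, -z); pixel columns grow to the right and rows downward; lengths in mm; the calibration is good to about 2 mm. A picture is of the moment at which its call begins: read the wrist's pose just before it. calibration takes no time and is no camera call; for the wrist camera it gives the pose at the moment of the call.
- finish_job(): hands the job in, once; it reports no verdict.
The state is a dict: "time_s": time; "joints": joint angles; "dq": joint speeds; "tau": joint torques, N m; "eef_pos": TCP position; "ee_rot": TCP orientation; "force": force on the tool from outside, world axes, zero at the start; "wrist_torque": the same for the moment, N m; "grip_width": opening from 0.0 (shut) to 1.0 (fully open).
Only numpy, scipy, OpenCV 4.12 (cv2) and the standard library are available. Lean on these libraries where they do the work, as an engineer would, in place of code of your own. Each camera call takes 0.05 s, during which the arm holds its last target.

## Working session

There is one attempt and no reset: what is moved stays moved. The work goes in short steps, Python scripts to look and compute and a shell command to move; the robot and the scene stay as the last step left them, time stands still between calls to the robot, and variables do not carry over. Pictures are saved under pics/ and viewed, and the job is handed in when it is done.

```bash
mkdir -p pics; ls
python3 - <<'E'
from rig import *
import cv2,numpy as np
print(sense()); print(grasp_offset)
for n in ["scene","top"]:
    p,d=capture(n); cv2.imwrite(f"pics/{n}0.png",p[:,:,::-1]); np.save(f"pics/{n}0.npy",d)
    c=calibration(n); print(n,c)
E
```

```text
pics
{'time_s': 0.0, 'joints': array([ 1.05359926e+00,  3.13457980e-01,  1.49847717e+00, -3.51929044e-05,
        1.33101317e+00, -2.23371622e-01]), 'dq': array([ 0.00170036,  0.00122292, -0.00043069,  0.00149226, -0.00136679,
       -0.0011739 ]), 'tau': array([-9.16140052e-04, -4.12282348e+01, -2.59730530e+01, -2.93403746e-04,
        4.26341750e-03,  1.23856705e-05]), 'eef_pos': array([151.91374491, 502.25124022, 230.71591317]), 'ee_rot': array([ 0.56737065, -0.42162809,  0.56823809,  0.42121938]), 'force': array([-0.42646814, -0.33775074,  0.06536326]), 'wrist_torque': array([-0.00030331, -0.01846786, -0.00626932]), 'grip_width': 0.9961342602077347}
18.700000000000003
scene {'intrinsics': array([[436.59142939,   0.        , 260.37087783],
       [  0.        , 436.59142939, 189.46995686],
       [  0.        ,   0.        ,   1.        ]]), 'world_from_camera': array([[ 5.92596304e-01, -6.13300942e-01,  5.22198789e-01,
         1.14983252e+03],
       [ 8.05366244e-01,  4.39326782e-01, -3.97966320e-01,
        -4.54189732e+02],
       [ 1.46572054e-02,  6.56394647e-01,  7.54275303e-01,
         8.98336545e+02],
       [ 0.00000000e+00,  0.00000000e+00,  0.00000000e+00,
         1.00000000e+00]])}
top {'intrinsics': array([[441.53743196,   0.        , 256.83665078],
       [  0.        , 441.53743196, 187.6935864 ],
       [  0.        ,   0.        ,   1.        ]]), 'world_from_camera': array([[-1.33628414e-01,  9.69425305e-01, -2.05810653e-01,
         3.81125576e+02],
       [-9.91030528e-01, -1.31006779e-01,  2.63764325e-02,
        -9.50254319e+00],
       [-1.39260970e-03,  2.07489281e-01,  9.78236300e-01,
         1.07417909e+03],
       [ 0.00000000e+00,  0.00000000e+00,  0.00000000e+00,
         1.00000000e+00]])}
```

View pics/scene0.png

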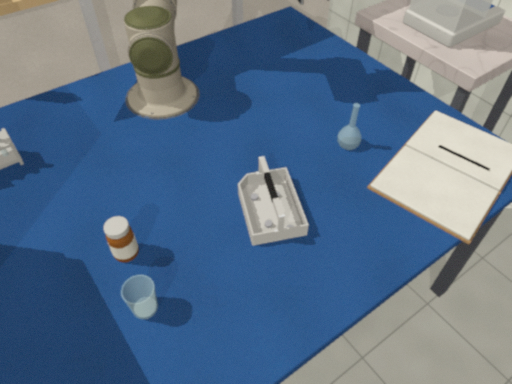

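View pics/top0.png

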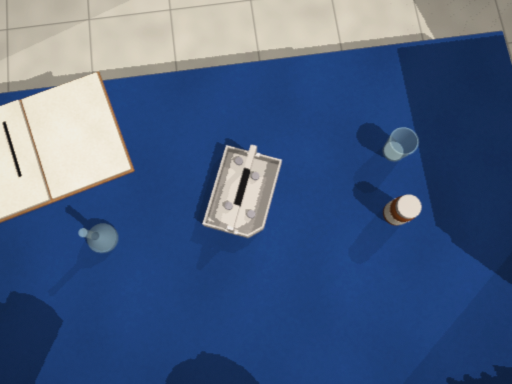

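```bash
cat > h.py <<'E'
import numpy as np,cv2
from rig import *
def px2w(c,u,v,z=None,d=None):
    K=c["intrinsics"];T=c["world_from_camera"]
    r=np.array([(u-K[0,2])/K[0,0],-(v-K[1,2])/K[1,1],-1.])
    w=T[:3,:3]@r;o=T[:3,3]
    s=d if d is not None else (z-o[2])/w[2]
    return o+s*w
def w2px(c,p):
    K=c["intrinsics"];T=c["world_from_camera"]
    q=T[:3,:3].T@(np.array(p)-T[:3,3]);return np.array([K[0,0]*q[0]/-q[2]+K[0,2],K[1,1]*-q[1]/-q[2]+K[1,2]])
E
python3 - <<'E'
from h import *
for n,x0,y0,x1,y1 in [("top",190,135,300,245),("scene",225,145,325,255)]:
    im=cv2.imread(f"pics/{n}0.png")[y0:y1,x0:x1]
    cv2.imwrite(f"pics/{n}0c.png",cv2.resize(im,None,fx=5.4,fy=5.4,interpolation=cv2.INTER_CUBIC))
    print(w2px(calibration(n),[152,502,231]),w2px(calibration(n),[0,0,0]))
E
```

```text
[-17.68556493 455.83600983] [276.3710088  457.30886423]
[312.88470001   4.87884729] [161.97691747  95.17521309]
```

View pics/top0c.png

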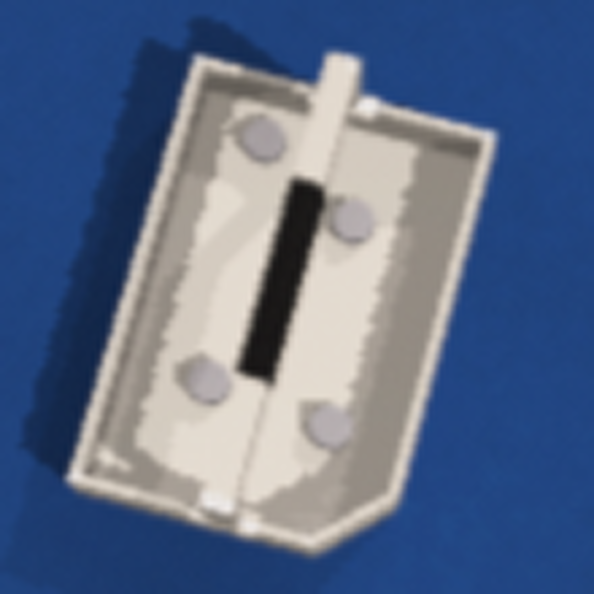

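View pics/scene0c.png

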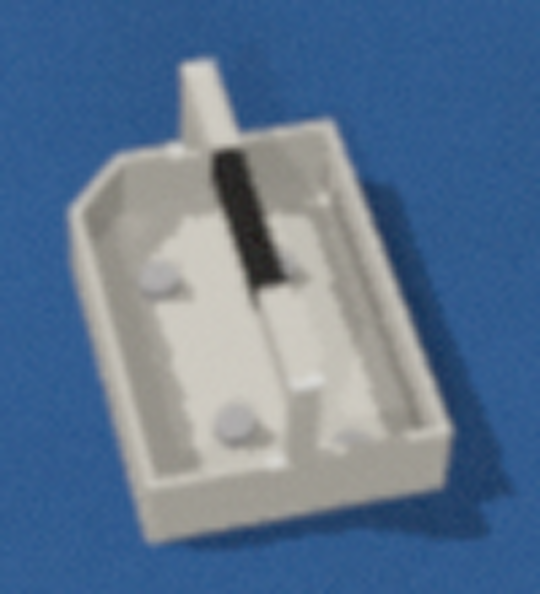

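Run:
```python
from h import *
c=calibration("top")
f=lambda x,y,z:px2w(c,190+x/5.4,135+y/5.4,z)
# outer rim corners (tote xy, z=42)
pts=[((-100,-70),(197,56)),((-100,70),(497,132)),((100,-70),(69,484)),((70,70),(403,499)),((100,40),(316,555))]
A=[];B=[]
W=np.array([f(*p,42)[:2] for _,p in pts]);M=np.array([t for t,_ in pts],float)
m0=M.mean(0);w0=W.mean(0);U,S,Vt=np.linalg.svd((M-m0).T@(W-w0));R=Vt.T@U.T
t=w0-R@m0
print("origin",t,"yaw",np.degrees(np.arctan2(R[1,0],R[0,0])),"res",(M@R.T+t-W).round(1),np.linalg.det(R))
a,b=f(308,183,98),f(255,378,98);print("sleeve",(a+b)/2,np.linalg.norm(a-b),np.degrees(np.arctan2(*(b-a)[[1,0]])))
cs=calibration("scene");g=lambda x,y,z:px2w(cs,225+x/5.4,145+y/5.4,z)
a,b=g(267,285,98),g(229,152,98);print("sleeve scene",(a+b)/2,np.linalg.norm(a-b),np.degrees(np.arctan2(*(b-a)[[1,0]])))
for n,u,v,z in [("flask",103,239,35),("beaker",395,150,0),("reag",407,205,110)]: print(n,px2w(c,u,v,z))
s=sense();w,x,y,z=s["ee_rot"]
from scipy.spatial.transform import Rotation as Ro
print(Ro.from_quat([x,y,z,w]).as_matrix().round(3))
```

```text
origin [592.72198062  -3.93311878] yaw 157.44384159760293 res [[-0.9  0.4]
 [-1.2  0.2]
 [-0.2 -1.3]
 [-0.3  1. ]
 [ 2.5 -0.4]] 1.0000000000000002
sleeve [593.01835303  -3.24331551  98.        ] 86.24539561034786 157.80521709797313
sleeve scene [599.41252941  -2.74031612  98.        ] 82.08442455099728 154.8848182464847
flask [526.05160587 337.07617395  35.        ]
beaker [ 656.95351391 -398.13267794    0.        ]
reag [ 500.68262181 -359.5573954   110.        ]
[[-0.001 -0.957  0.29 ]
 [-0.001  0.29   0.957]
 [-1.     0.    -0.001]]
```

```bash
python3 -m jog '[{"linear":[0,-0.05,-0.03],"rotation":[0,0,0],"grip":85},{"linear":[0,-0.15,-0.09],"rotation":[0.03,0,0],"grip":85},{"linear":[0,-0.26,-0.16],"rotation":[0.06,0,0],"grip":85},{"linear":[0,-0.37,-0.23],"rotation":[0.09,0,0],"grip":85},{"linear":[0,-0.48,-0.3],"rotation":[0.12,0,0],"grip":85},{"linear":[0,-0.59,-0.37],"rotation":[0.15,0,0],"grip":85},{"linear":[0,-0.7,-0.44],"rotation":[0.18,0,0],"grip":85},{"linear":[0,-0.81,-0.51],"rotation":[0.195,0,0],"grip":85},{"linear":[0,-0.92,-0.58],"rotation":[0.195,0,0],"grip":85},{"linear":[0,-0.948,-0.594],"rotation":[0.195,0,0],"grip":85},{"linear":[0,-0.948,-0.594],"rotation":[0.195,0,0],"grip":85}]' 20
cat >> h.py <<'E'
from scipy.spatial.transform import Rotation as Ro
def pose(s=None):
    s=s or sense();w,x,y,z=s["ee_rot"];return s["eef_pos"],Ro.from_quat([x,y,z,w]).as_matrix()
def plan(p,R):
    e,M=pose();print("lin",(M.T@(np.array(p)-e)/300).round(3),"rot",(Ro.from_matrix(M.T@R).as_rotvec()/.5).round(3))
def Rt(yawdeg,tilt=0):  # tote yaw, tilt toward cut corner
    a=np.radians(yawdeg);ex=np.array([np.cos(a),np.sin(a),0]);ey=np.array([-np.sin(a),np.cos(a),0])
    tz=-ey;tx=np.array([0,0,-1.]);ty=np.cross(tz,tx)
    R=np.c_[tx,ty,tz];d=(ex+ey)/2**.5;ax=np.cross(d,[0,0,-1.])
    return Ro.from_rotvec(ax*np.radians(tilt)).as_matrix()@R
E
python3 -c "
from h import *
s=sense();print(s['joints'].round(3));plan([593,-3.5,170],Rt(157.6))"
```

```text
time_s: 1.02
eef_pos: [373.9, 247.7, 230.6]
ee_rot: [0.588, -0.392, 0.589, 0.392]
force: [-0.6, -0.2, -0.5]
grip_width: 0.999
[ 3.230e-01  1.450e-01  1.713e+00 -1.000e-03  1.286e+00 -8.520e-01]
lin [ 0.202 -0.997 -0.491] rot [-0.009 -0.003 -0.001]
```

```bash
python3 -m jog '[{"linear":[0.01,-0.05,-0.03],"rotation":[0,0,0],"grip":85},{"linear":[0.02,-0.15,-0.08],"rotation":[0,0,0],"grip":85},{"linear":[0.04,-0.26,-0.13],"rotation":[0,0,0],"grip":85},{"linear":[0.06,-0.37,-0.18],"rotation":[0,0,0],"grip":85},{"linear":[0.08,-0.48,-0.24],"rotation":[0,0,0],"grip":85},{"linear":[0.1,-0.59,-0.29],"rotation":[0,0,0],"grip":85},{"linear":[0.12,-0.7,-0.345],"rotation":[0,0,0],"grip":85},{"linear":[0.15,-0.81,-0.4],"rotation":[0,0,0],"grip":85},{"linear":[0.18,-0.91,-0.45],"rotation":[0,0,0],"grip":85},{"linear":[0.2,-0.98,-0.483],"rotation":[-0.01,0,0],"grip":85},{"linear":[0.2,-0.997,-0.491],"rotation":[-0.01,0,0],"grip":85},{"linear":[0.2,-0.997,-0.491],"rotation":[-0.01,0,0],"grip":85},{"linear":[0.2,-0.997,-0.491],"rotation":[-0.01,0,0],"grip":85}]' 20
python3 -c "
from h import *
c=calibration('wrist');p,d=capture('wrist');print(c)
cv2.imwrite('pics/w1.png',p[:,:,::-1]);np.save('pics/w1.npy',d);np.save('pics/w1c.npy',c,allow_pickle=True)
print(sense()['joints'].round(3),pose())
for z in (98,):
  for q in ([593,-3.5,98],[593,-3.5,42]): print(w2px(c,q))
"
```

```text
time_s: 2.1
eef_pos: [592.7, -1.9, 170.8]
ee_rot: [0.587, -0.394, 0.588, 0.394]
force: [-0.2, 0.4, 1.0]
grip_width: 0.996
{'intrinsics': array([[328.40834143,   0.        , 255.41702952],
       [  0.        , 328.40834143, 195.70149176],
       [  0.        ,   0.        ,   1.        ]]), 'world_from_camera': array([[ 3.80323924e-01, -8.83513122e-01, -2.73419597e-01,
         5.22287291e+02],
       [ 9.24852558e-01,  3.62937216e-01,  1.13685198e-01,
         2.78497338e+01],
       [-1.20821665e-03, -2.96110014e-01,  9.55153077e-01,
         3.12641910e+02],
       [ 0.00000000e+00,  0.00000000e+00,  0.00000000e+00,
         1.00000000e+00]])}
[-2.000e-01  5.100e-01  1.369e+00 -1.000e-03  1.263e+00 -1.382e+00] (array([592.58013162,  -1.68788261, 171.19185969]), array([[-9.10227007e-04, -9.25426710e-01,  3.78925554e-01],
       [-1.02243444e-03,  3.78926374e-01,  9.25426257e-01],
       [-9.99999063e-01,  4.54921437e-04, -1.29109716e-03]]))
[252.76454729 210.53727002]
[253.34768897 188.36525583]
```

View pics/w1.png

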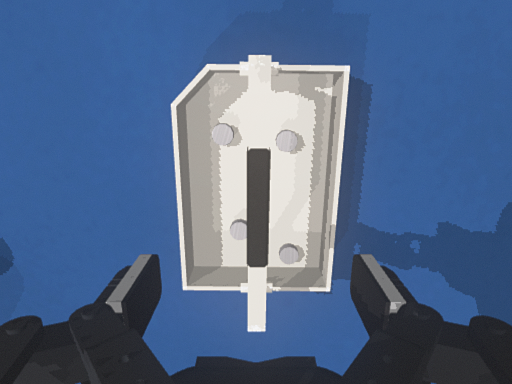

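Wrist view: the tote is below the fingers. The sleeve runs from (258.5,149) to (257.5,267), and the cut corner is at upper left, about (190,85).

Run:
```python
from h import *
c=np.load('pics/w1c.npy',allow_pickle=True).item()
a,b=px2w(c,257.5,267,98),px2w(c,258.5,149,98)
print((a+b)/2,np.linalg.norm(a-b),np.degrees(np.arctan2(*(b-a)[[1,0]])))
for l,r,v in [(247,270.5,160),(246,269,255)]:
    print(px2w(c,(l+r)/2,v,98),np.linalg.norm(px2w(c,l,v,98)-px2w(c,r,v,98)))
a,b=px2w(c,259.5,62,98),px2w(c,257,325,98);print(np.degrees(np.arctan2(*(a-b)[[1,0]])))
m=(px2w(c,257.5,267,98)+px2w(c,258.5,149,98))/2
plan([*m[:2],71],Rt(157.6))
```

```text
[ 5.94910513e+02 -3.76779973e-01  9.80000000e+01] 86.80884609580137 157.32128228063337
[561.68546848  13.75328586  98.        ] 15.555698730774939
[625.92211956 -13.41557033  98.        ] 16.671153574585844
157.27130507561463
lin [ 0.334 -0.006  0.007] rot [ 0.005 -0.003 -0.001]
```

```bash
python3 -m jog '[{"linear":[0.05,-0.003,0.003],"rotation":[0,0,0],"grip":85},{"linear":[0.12,-0.006,0.005],"rotation":[0,0,0],"grip":85},{"linear":[0.19,-0.006,0.005],"rotation":[0,0,0],"grip":85},{"linear":[0.26,-0.006,0.005],"rotation":[0,0,0],"grip":85},{"linear":[0.31,-0.006,0.005],"rotation":[0,0,0],"grip":85},{"linear":[0.338,-0.006,0.005],"rotation":[0,0,0],"grip":85},{"linear":[0.338,-0.006,0.005],"rotation":[0,0,0],"grip":70},{"linear":[0.338,-0.006,0.005],"rotation":[0,0,0],"grip":55},{"linear":[0.338,-0.006,0.005],"rotation":[0,0,0],"grip":40},{"linear":[0.338,-0.006,0.005],"rotation":[0,0,0],"grip":30},{"linear":[0.338,-0.006,0.005],"rotation":[0,0,0],"grip":25},{"linear":[0.338,-0.006,0.005],"rotation":[0,0,0],"grip":22}]' 20
python3 -c "
from h import *
print(sense()['joints'].round(3),pose())
p,d=capture('wrist')
cv2.imwrite('pics/w2.png',p[:,:,::-1])"
```

```text
time_s: 3.15
eef_pos: [594.9, -1.1, 70.4]
ee_rot: [0.587, -0.394, 0.587, 0.394]
force: [0.1, -0.9, 0.3]
grip_width: 0.257
[-1.980e-01  6.270e-01  1.462e+00 -1.000e-03  1.052e+00 -1.380e+00] (array([594.94076815,  -1.13487571,  70.35431959]), array([[ 3.16706724e-05, -9.25378611e-01,  3.79044095e-01],
       [-1.20009219e-03,  3.79043787e-01,  9.25377959e-01],
       [-9.99999279e-01, -4.84195200e-04, -1.09853507e-03]]))
```

View pics/w2.png

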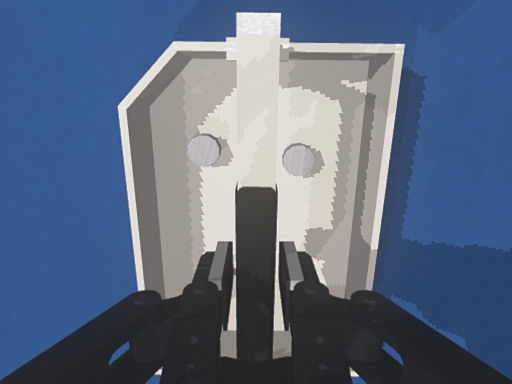

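The open pads straddle the sleeve evenly, with the sleeve at columns 236–276 and the pads at about 230 and 283. I'll close now.

```bash
python3 -m jog '[{"linear":[0,0,0],"rotation":[0,0,0],"grip":19},{"linear":[0,0,0],"rotation":[0,0,0],"grip":17},{"linear":[0,0,0],"rotation":[0,0,0],"grip":15},{"linear":[0,0,0],"rotation":[0,0,0],"grip":10},{"linear":[0,0,0],"rotation":[0,0,0],"grip":0},{"linear":[0,0,0],"rotation":[0,0,0],"grip":0},{"linear":[0,0,0],"rotation":[0,0,0],"grip":0},{"linear":[0,0,0],"rotation":[0,0,0],"grip":0},{"linear":[0,0,0],"rotation":[0,0,0],"grip":0}]' 20
python3 -c "
from h import *
print(pose(), sense()['force'])"
```

```text
time_s: 3.95
eef_pos: [595.0, -1.2, 70.4]
ee_rot: [0.587, -0.394, 0.587, 0.394]
force: [-0.2, -1.7, 3.6]
grip_width: 0.186
(array([594.97533165,  -1.21919076,  70.37879781]), array([[ 5.36006446e-05, -9.25387335e-01,  3.79022794e-01],
       [-1.30258755e-03,  3.79022408e-01,  9.25386577e-01],
       [-9.99999150e-01, -5.43311690e-04, -1.18508218e-03]])) [-0.21633794 -1.6705997   3.56494138]
```

```bash
python3 -m jog '[{"linear":[-0.004,0,0],"rotation":[0,0,0],"grip":0},{"linear":[-0.012,0,0],"rotation":[0,0,0],"grip":0},{"linear":[-0.025,0,0],"rotation":[0,0,0],"grip":0},{"linear":[-0.045,0,0],"rotation":[0,0,0],"grip":0},{"linear":[-0.07,0,0],"rotation":[0,0,0],"grip":0},{"linear":[-0.1,0,0],"rotation":[0,0,0],"grip":0},{"linear":[-0.135,0,0],"rotation":[0,0,0],"grip":0},{"linear":[-0.17,0,0],"rotation":[0,0,0],"grip":0},{"linear":[-0.205,0,0],"rotation":[0,0,0],"grip":0},{"linear":[-0.24,0,0],"rotation":[0,0,0],"grip":0},{"linear":[-0.275,0,0],"rotation":[0,0,0],"grip":0},{"linear":[-0.31,0,0],"rotation":[0,0,0],"grip":0},{"linear":[-0.34,0,0],"rotation":[0,0,0],"grip":0},{"linear":[-0.365,0,0],"rotation":[0,0,0],"grip":0},{"linear":[-0.385,0,0],"rotation":[0,0,0],"grip":0},{"linear":[-0.395,0,0],"rotation":[0,0,0],"grip":0},{"linear":[-0.4,0,0],"rotation":[0,0,0],"grip":0},{"linear":[-0.4,0,0],"rotation":[0,0,0],"grip":0},{"linear":[-0.4,0,0],"rotation":[0,0,0],"grip":0}]' 20
python3 -c "
from h import *
s=sense();print(pose(), s['force'],s['wrist_torque'],s['grip_width'],s['joints'].round(3))
for n in ('wrist','top'):
  p,d=capture(n)
  cv2.imwrite('pics/%s3.png'%n,p[:,:,::-1])
e,M=pose();plan(e,Rt(157.6,28))"
```

```text
time_s: 5.53
eef_pos: [594.8, -1.0, 189.9]
ee_rot: [0.587, -0.394, 0.588, 0.394]
force: [0.5, 0.1, -2.6]
grip_width: 0.185
(array([594.79560959,  -1.03057525, 189.93484761]), array([[-7.66743845e-04, -9.25382410e-01,  3.79034046e-01],
       [-1.12090039e-03,  3.79034715e-01,  9.25381775e-01],
       [-9.99999078e-01,  2.84671368e-04, -1.32788404e-03]])) [ 0.47845507  0.1022025  -2.56002347] [0.00448274 0.02940326 0.00765294] 0.18472715132728867 [-1.980e-01  4.990e-01  1.336e+00 -1.000e-03  1.307e+00 -1.380e+00]
lin [0. 0. 0.] rot [ 0.005 -0.693 -0.693]
```

View pics/wrist3.png

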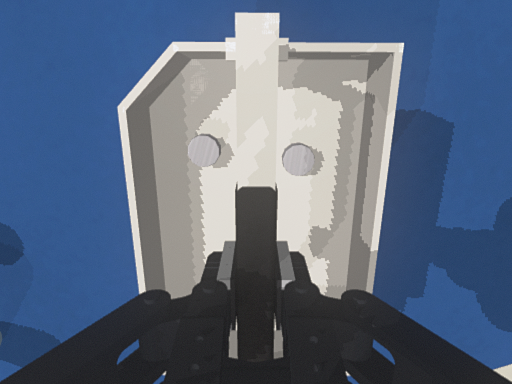

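View pics/top3.png

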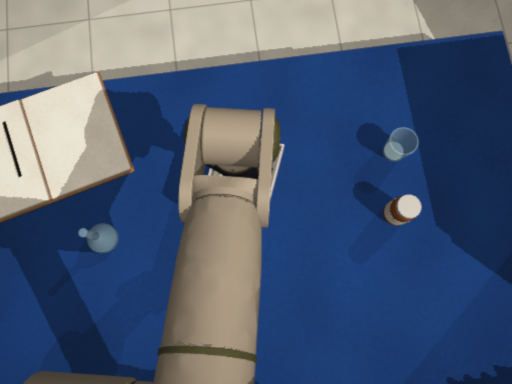

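```bash
python3 -m jog '[{"linear":[0,0,0],"rotation":[0,-0.01,-0.01],"grip":0},{"linear":[0,0,0],"rotation":[0,-0.03,-0.03],"grip":0},{"linear":[0,0,0],"rotation":[0,-0.06,-0.06],"grip":0},{"linear":[0,0,0],"rotation":[0,-0.1,-0.1],"grip":0},{"linear":[0,0,0],"rotation":[0,-0.14,-0.14],"grip":0},{"linear":[0,0,0],"rotation":[0,-0.18,-0.18],"grip":0},{"linear":[0,0,0],"rotation":[0,-0.22,-0.22],"grip":0},{"linear":[0,0,0],"rotation":[0,-0.26,-0.26],"grip":0},{"linear":[0,0,0],"rotation":[0,-0.3,-0.3],"grip":0},{"linear":[0,0,0],"rotation":[0,-0.34,-0.34],"grip":0},{"linear":[0,0,0],"rotation":[0,-0.38,-0.38],"grip":0},{"linear":[0,0,0],"rotation":[0,-0.42,-0.42],"grip":0},{"linear":[0,0,0],"rotation":[0,-0.46,-0.46],"grip":0},{"linear":[0,0,0],"rotation":[0,-0.5,-0.5],"grip":0},{"linear":[0,0,0],"rotation":[0,-0.54,-0.54],"grip":0},{"linear":[0,0,0],"rotation":[0,-0.58,-0.58],"grip":0},{"linear":[0,0,0],"rotation":[0,-0.62,-0.62],"grip":0},{"linear":[0,0,0],"rotation":[0,-0.65,-0.65],"grip":0},{"linear":[0,0,0],"rotation":[0,-0.68,-0.68],"grip":0},{"linear":[0,0,0],"rotation":[0,-0.693,-0.693],"grip":0}]' 20
python3 -c "
from h import *
s=sense();e,M=pose();print(e,M.round(3), s['force'],s['wrist_torque'],s['grip_width'],s['joints'].round(3))
for n in ('wrist','scene'):
  p,d=capture(n)
  cv2.imwrite('pics/%s4.png'%n,p[:,:,::-1])
plan([594.8,-1,190],Rt(157.6,28))"
```

```text
time_s: 7.3
eef_pos: [594.3, -1.3, 189.8]
ee_rot: [0.738, -0.416, 0.402, 0.349]
force: [0.3, -0.0, -2.4]
grip_width: 0.181
[594.2993379   -1.26051046 189.81644937] [[ 0.434 -0.848  0.303]
 [ 0.181  0.411  0.893]
 [-0.882 -0.333  0.332]] [ 0.31174948 -0.01410664 -2.43932829] [-0.24213518  0.44944908  0.03259551] 0.18058839830033788 [-0.34   0.299  1.715  0.453  0.804 -1.785]
lin [ 0.    -0.001  0.001] rot [0.004 0.    0.   ]
```

View pics/wrist4.png

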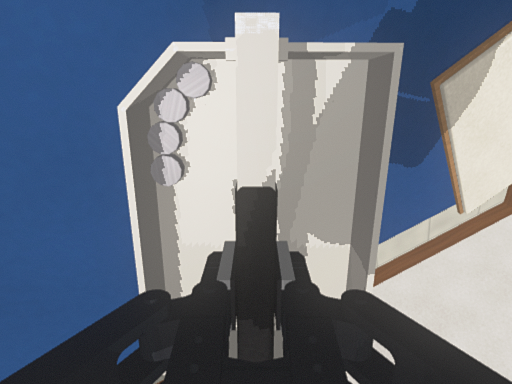

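View pics/scene4.png

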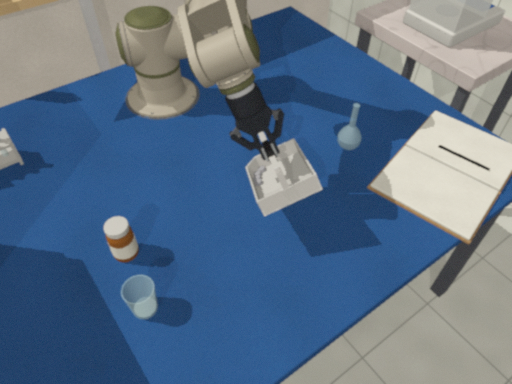

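All four discs are sliding into the corner, at about (195,80), (172,105), (165,138) and (168,170), and the tote hasn't turned in the grip. I'll hold and let them settle.

```bash
python3 -m jog '[{"linear":[0,0,0],"rotation":[0,0,0],"grip":0},{"linear":[0,0,0],"rotation":[0,0,0],"grip":0},{"linear":[0,0,0],"rotation":[0,0,0],"grip":0},{"linear":[0,0,0],"rotation":[0,0,0],"grip":0},{"linear":[0,0,0],"rotation":[0,0,0],"grip":0},{"linear":[0,0,0],"rotation":[0,0,0],"grip":0},{"linear":[0,0,0],"rotation":[0,0,0],"grip":0},{"linear":[0,0,0],"rotation":[0,0,0],"grip":0},{"linear":[0,0,0],"rotation":[0,0,0],"grip":0},{"linear":[0,0,0],"rotation":[0,0,0],"grip":0},{"linear":[0,0,0],"rotation":[0,0,0],"grip":0},{"linear":[0,0,0],"rotation":[0,0,0],"grip":0},{"linear":[0,0,0],"rotation":[0,0,0],"grip":0},{"linear":[0,0,0],"rotation":[0,0,0],"grip":0},{"linear":[0,0,0],"rotation":[0,0,0],"grip":0},{"linear":[0,0,0],"rotation":[0,0,0],"grip":0}]' 20
cat > m.py <<'E'
from h import *
import sys
c=calibration('wrist');e,M=pose()
p,d=capture('wrist')
cv2.imwrite(sys.argv[1],p[:,:,::-1]);cv2.imwrite(sys.argv[1][:-4]+'c.png',cv2.resize(p[20:220,90:310,::-1],None,fx=3,fy=3,interpolation=cv2.INTER_CUBIC))
print(e,sense()['grip_width'],sense()['force'])
E
python3 m.py pics/w5.png
```

```text
time_s: 8.73
eef_pos: [594.4, -1.2, 189.9]
ee_rot: [0.738, -0.416, 0.402, 0.349]
force: [0.0, -0.2, -2.5]
grip_width: 0.183
[594.42195871  -1.20806033 189.86253887] 0.18551926344894817 [-0.48104302  0.85391026 -3.34651897]
```

View pics/w5c.png

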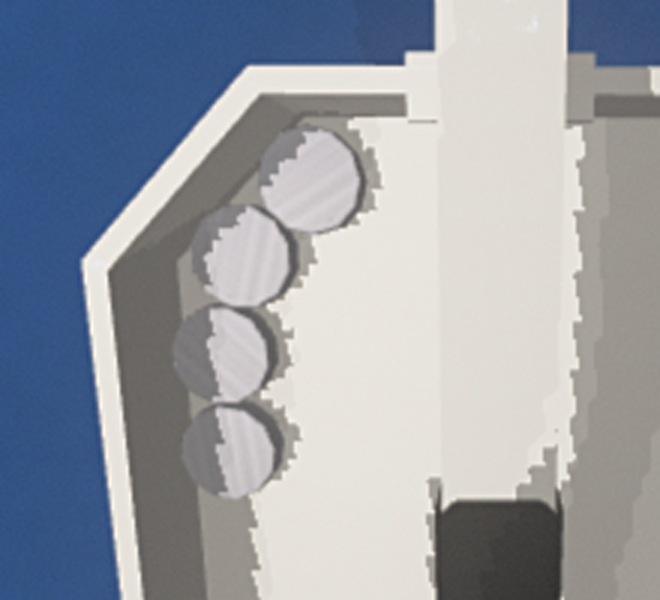

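```bash
cat > n.py <<'E'
from h import *
c=calibration('wrist');e,M=pose()
# tote frame from gripper: ez=-toolx, ey=-toolz, ex=toolY sign
ez=-M[:,0];ey=-M[:,2];ex=np.cross(ey,ez);g=e-18.7*M[:,0]
o=g-88*ez
def tote(u,v,h):
    K=c["intrinsics"];T=c["world_from_camera"]
    r=T[:3,:3]@np.array([(u-K[0,2])/K[0,0],-(v-K[1,2])/K[1,1],-1.]);s=((o+h*ez-T[:3,3])@ez)/(r@ez)
    q=T[:3,3]+s*r-o;return np.array([q@ex,q@ey,q@ez])
print("floor lean x,y",np.degrees(np.arcsin(-ex[2])),np.degrees(np.arcsin(-ey[2])),"tot",np.degrees(np.arccos(ez[2])),"origin",o)
E
python3 - <<'E'
from n import *
f=lambda x,y,h:tote(90+x/3,20+y/3,h)
for n,x,y in [("rim(70,70)",85,258),("rim(100,40)",248,67)]: print(n,f(x,y,42).round(1))
for x,y in [(313,180),(245,256),(224,354),(233,450)]:
    q=f(x,y,14);print(q.round(1),np.linalg.norm(q[:2]-[82,52]).round(1))
E
```

```text
floor lean x,y 19.42917214199274 19.356396598885226 tot 28.00700147566129 origin [624.48346965  11.25323282 128.69642236]
rim(70,70) [70.9 67.9 42. ]
rim(100,40) [99.8 38.7 42. ]
[84.1 34.3 14. ] 17.8
[70.3 48.2 14. ] 12.3
[51.5 53.8 14. ] 30.5
[32.  53.6 14. ] 50.0
```

The chain is settled, but the fourth disc sits about 50 mm from the corner point, queued along the +y wall. There's plenty of time, so I'll briefly level the +y lean to let the rear discs come off that wall, then go back to the even tilt for a tighter group.

```bash
python3 -m jog '[{"linear":[0,0,0],"rotation":[0,0.03,0],"grip":0},{"linear":[0,0,0],"rotation":[0,0.1,0],"grip":0},{"linear":[0,0,0],"rotation":[0,0.2,0],"grip":0},{"linear":[0,0,0],"rotation":[0,0.3,0],"grip":0},{"linear":[0,0,0],"rotation":[0,0.4,0],"grip":0},{"linear":[0,0,0],"rotation":[0,0.5,0],"grip":0},{"linear":[0,0,0],"rotation":[0,0.6,0],"grip":0},{"linear":[0,0,0],"rotation":[0,0.7,0],"grip":0},{"linear":[0,0,0],"rotation":[0,0.8,0],"grip":0},{"linear":[0,0,0],"rotation":[0,0.88,0],"grip":0},{"linear":[0,0,0],"rotation":[0,0.93,0],"grip":0},{"linear":[0,0,0],"rotation":[0,0.95,0],"grip":0}]' 20
python3 m.py pics/w6.png; python3 -c "
import n
n.plan([594.8,-1,190],n.Rt(157.6,28))"
```

```text
time_s: 9.78
eef_pos: [594.6, -0.6, 189.6]
ee_rot: [0.622, -0.486, 0.564, 0.241]
force: [-0.2, -0.9, -3.0]
grip_width: 0.185
[ 5.94558793e+02 -5.92987691e-01  1.89647992e+02] 0.1820144286023689 [-0.54740016 -0.15810325 -3.12740969]
floor lean x,y 19.407646416321835 -6.278731080929911 tot 20.476428160375303 origin [611.64462152 -17.88431744 124.73621637]
lin [-0.001 -0.001 -0.001] rot [ 0.004 -0.95   0.   ]
```

View pics/w6c.png

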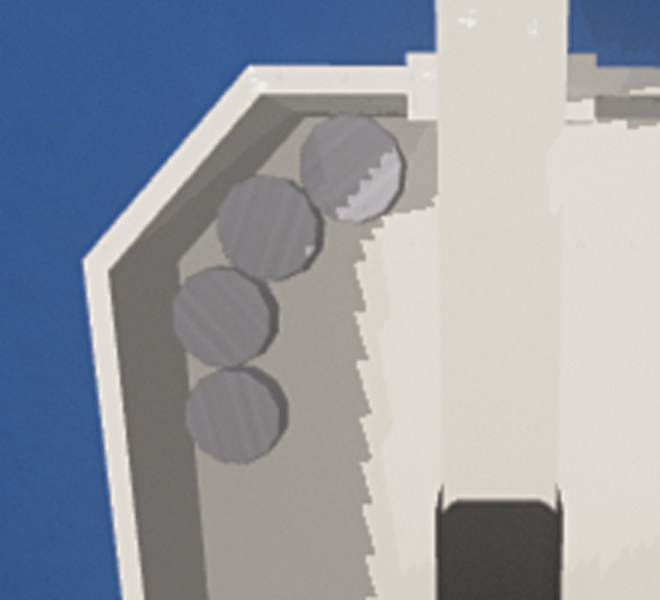

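```bash
python3 -m jog '[{"linear":[0,0,0],"rotation":[0,0,0],"grip":0},{"linear":[0,0,0],"rotation":[0,-0.05,0],"grip":0},{"linear":[0,0,0],"rotation":[0,-0.15,0],"grip":0},{"linear":[0,0,0],"rotation":[0,-0.25,0],"grip":0},{"linear":[0,0,0],"rotation":[0,-0.35,0],"grip":0},{"linear":[0,0,0],"rotation":[0,-0.45,0],"grip":0},{"linear":[0,0,0],"rotation":[0,-0.55,0],"grip":0},{"linear":[0,0,0],"rotation":[0,-0.65,0],"grip":0},{"linear":[0,0,0],"rotation":[0,-0.75,0],"grip":0},{"linear":[0,0,0],"rotation":[0,-0.84,0],"grip":0},{"linear":[0,0,0],"rotation":[0,-0.91,0],"grip":0},{"linear":[0,0,0],"rotation":[0,-0.95,0],"grip":0},{"linear":[0,0,0],"rotation":[0,-0.95,0],"grip":0},{"linear":[0,0,0],"rotation":[0,-0.95,0],"grip":0},{"linear":[0,0,0],"rotation":[0,-0.95,0],"grip":0},{"linear":[0,0,0],"rotation":[0,-0.95,0],"grip":0},{"linear":[0,0,0],"rotation":[0,-0.95,0],"grip":0},{"linear":[0,0,0],"rotation":[0,-0.95,0],"grip":0}]' 20
python3 m.py pics/w7.png; python3 n.py
```

```text
time_s: 11.33
eef_pos: [594.6, -0.5, 189.7]
ee_rot: [0.737, -0.416, 0.402, 0.349]
force: [0.5, -0.8, -2.8]
grip_width: 0.185
[ 5.94571056e+02 -4.68104370e-01  1.89697789e+02] 0.18776301928019143 [ 0.33380981 -0.83967683 -2.66484597]
floor lean x,y 19.412306493901458 19.333537136169888 tot 27.977000598346695 origin [624.57861857  12.01549459 128.4907317 ]
```

View pics/w7c.png

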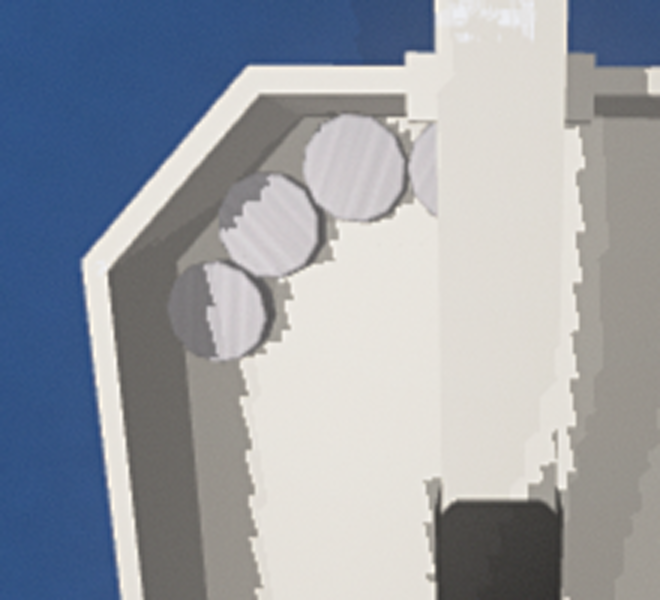

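Run:
```python
from n import *
f=lambda x,y,h:tote(90+x/3,20+y/3,h)
for x,y in [(222,310),(270,225),(356,167),(459,166)]:
    q=f(x,y,14);print(q.round(1),np.linalg.norm(q[:2]-[82,52]).round(1))
p,d=capture('scene');cv2.imwrite('pics/s7.png',cv2.resize(p[110:240,200:350,::-1],None,fx=4,fy=4,interpolation=cv2.INTER_CUBIC))
```

```text
floor lean x,y 19.412306493901458 19.333537136169888 tot 27.977000598346695 origin [624.57861857  12.01549459 128.4907317 ]
[60.1 53.6 14. ] 22.0
[76. 43. 14.] 10.8
[86.4 26.1 14. ] 26.2
[86.6  6.8 14. ] 45.5
```

View pics/s7.png

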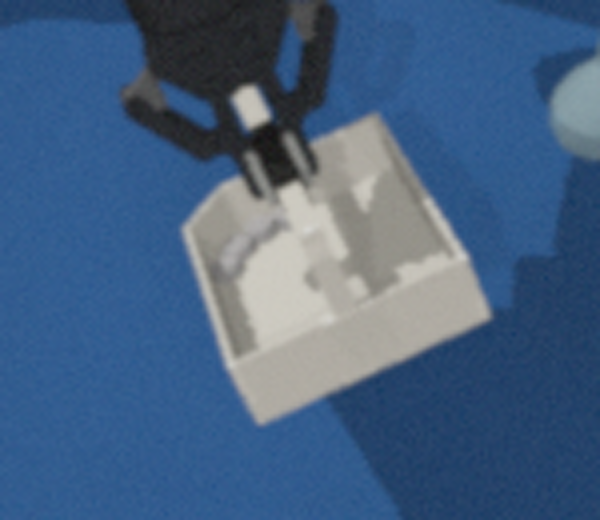

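Now one disc is on the +y wall, two are on the slant and one is on the +x wall, with the farthest at about 45 mm. I'll do one shorter mirrored pulse to try to nest the last disc behind the others.

```bash
python3 -m jog '[{"linear":[0,0,0],"rotation":[0,0,0.03],"grip":0},{"linear":[0,0,0],"rotation":[0,0,0.1],"grip":0},{"linear":[0,0,0],"rotation":[0,0,0.2],"grip":0},{"linear":[0,0,0],"rotation":[0,0,0.32],"grip":0},{"linear":[0,0,0],"rotation":[0,0,0.44],"grip":0},{"linear":[0,0,0],"rotation":[0,0,0.56],"grip":0},{"linear":[0,0,0],"rotation":[0,0,0.68],"grip":0},{"linear":[0,0,0],"rotation":[0,0,0.77],"grip":0},{"linear":[0,0,0],"rotation":[0,0,0.82],"grip":0},{"linear":[0,0,0],"rotation":[0,0,0.82],"grip":0},{"linear":[0,0,0],"rotation":[0,0,0.76],"grip":0},{"linear":[0,0,0],"rotation":[0,0,0.65],"grip":0},{"linear":[0,0,0],"rotation":[0,0,0.52],"grip":0},{"linear":[0,0,0],"rotation":[0,0,0.39],"grip":0},{"linear":[0,0,0],"rotation":[0,0,0.26],"grip":0},{"linear":[0,0,0],"rotation":[0,0,0.13],"grip":0},{"linear":[0,0,0],"rotation":[0,0,0.04],"grip":0},{"linear":[0,0,0],"rotation":[0,0,0],"grip":0},{"linear":[0,0,0],"rotation":[0,0,0],"grip":0},{"linear":[0,0,0],"rotation":[0,0,0],"grip":0}]' 20
python3 m.py pics/w8.png; python3 n.py
```

```text
time_s: 13.1
eef_pos: [594.4, -0.4, 189.9]
ee_rot: [0.737, -0.416, 0.402, 0.349]
force: [0.3, 0.6, -2.9]
grip_width: 0.185
[ 5.94376060e+02 -4.33404768e-01  1.89882933e+02] 0.18344392745730756 [ 0.62781852  0.31492391 -3.18311215]
floor lean x,y 19.402198264424136 19.32886276481785 tot 27.965828234393737 origin [624.61037864  11.90978959 128.67516257]
```

View pics/w8c.png

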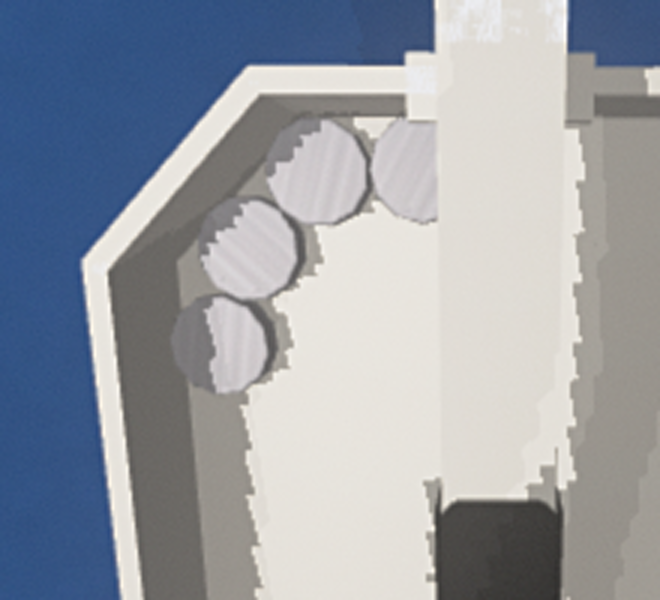

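The arrangement is now symmetric: two discs on the slanted wall at crop (250,247) and (320,170), and one on each side at (224,343) and (422,170). I'll hold briefly and check that it stays steady.

```bash
python3 -m jog '[{"linear":[0,0,0],"rotation":[0,0,0],"grip":0},{"linear":[0,0,0],"rotation":[0,0,0],"grip":0},{"linear":[0,0,0],"rotation":[0,0,0],"grip":0},{"linear":[0,0,0],"rotation":[0,0,0],"grip":0},{"linear":[0,0,0],"rotation":[0,0,0],"grip":0},{"linear":[0,0,0],"rotation":[0,0,0],"grip":0},{"linear":[0,0,0],"rotation":[0,0,0],"grip":0},{"linear":[0,0,0],"rotation":[0,0,0],"grip":0},{"linear":[0,0,0],"rotation":[0,0,0],"grip":0},{"linear":[0,0,0],"rotation":[0,0,0],"grip":0},{"linear":[0,0,0],"rotation":[0,0,0],"grip":0},{"linear":[0,0,0],"rotation":[0,0,0],"grip":0}]' 20
python3 m.py pics/w9.png
python3 - <<'E'
from n import *
f=lambda x,y,h:tote(90+x/3,20+y/3,h)
for x,y in [(224,343),(250,247),(320,170),(422,170)]:
    q=f(x,y,14);print(q.round(1),np.linalg.norm(q[:2]-[82,52]).round(1))
a=cv2.imread('pics/w8.png').astype(int);b=cv2.imread('pics/w9.png').astype(int)
print(abs(a-b)[20:220,90:310].mean(), np.abs(sense()['dq']).max())
E
```

```text
time_s: 14.15
eef_pos: [594.6, -0.6, 189.9]
ee_rot: [0.737, -0.416, 0.402, 0.349]
force: [0.6, 0.0, -3.9]
grip_width: 0.182
[ 5.94612853e+02 -5.71401777e-01  1.89910195e+02] 0.1838944064155817 [-0.26597999 -0.01521501 -3.19678057]
floor lean x,y 19.405994300751985 19.32927903063337 tot 27.969013965942352 origin [624.61903007  11.91462422 128.70407247]
[53.7 53.7 14. ] 28.4
[71.9 47.1 14. ] 11.2
[85.9 32.9 14. ] 19.5
[85.9 13.7 14. ] 38.5
1.4542348484848484 0.00111914143376194
```

View pics/w9.png

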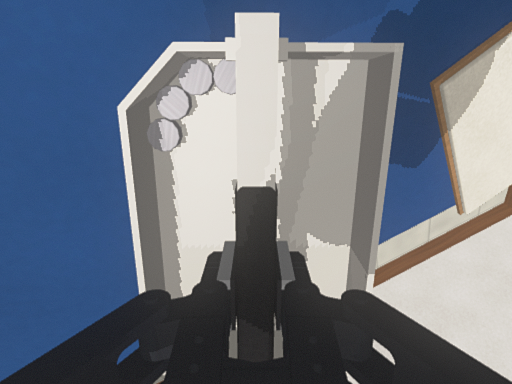

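All four are at rest in the corner and the tote is steady in the grip, so I'm handing in.

```bash
python3 -c "
from rig import *
print(finish_job())"
```

```text
the job is handed in; nothing more can be done
None
```

I took the tote by its rubber sleeve with the grip set to 20 N, lifted it about 120 mm and tilted it 28° towards the cut-off corner, about 19° down each side. The job was handed in with the tote still held there, at about 14 s of the 38 s allowed.

All four weights slid into the corner on the first tilt, but in a long chain with the last about 50 mm from the corner point. I rocked the tote briefly twice in the air, without touching the weights, to close them up.

**Last checks:**
- **Weights:** they were in contact and at rest, about 11, 20, 28 and 39 mm from the corner point. The farthest one was partly hidden behind the bar in the wrist picture.
- **Grip and tilt:** the pose and grip opening were unchanged after a 1 s hold. The tote had not turned in the gripper, and its underside was about 129 mm above the bench at the centre.
- **Bystanders:** no move went near the flask, beaker or jar, and they looked undisturbed in the scene picture after the first tilt. I did not check them again after the rocking.

**Disagreements:** the wrist and top cameras put the sleeve about 3 mm apart, so I mainly trusted the wrist camera. The weights also measured about 2 mm off where the walls would hold them, within calibration error.

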